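# Kick the cover plate out of its jig and butt it against the angle plate

### The arm

A 6-joint arm with a two-finger parallel gripper is mounted at the origin on the work surface. World frame = base frame: x ahead of the robot, y to its left, z up, the work surface at z = 0. Lengths are in mm, angles in rad, forces in N, time in s.
With the tool pointing down it reaches from about 350 to 875 mm from the base axis. Payload 4.2 kg.
Tool frame: the origin (TCP) lies at the very end of the fingers, on their centre line; the grasp point (between the pads) lies 19 mm behind it; y points along the fingers, z is the direction in which the jaws open and shut, and the axes are right-handed (so a half turn about y gives the same grasp; the last joint's range is limited). The gripper opens to 85 mm and grips with 20 to 120 N. Pads are 22 mm wide; open, the fingers measure 114 mm over their backs; the gripper's body (76 mm by 85 mm) begins 54 mm behind the grasp point. The pads swing forward as they close: fully open they stand 13 mm farther back than shut.
Start: joints at [1.473, 0.385, 0.008, 0, -1.194, -0.259], TCP at [218.266, 585.627, 231.312] pointing down, gripper open.
Joint ranges: [-3.14, 3.14], [-1.21, 2.06], [-1.07, 1.41], [-3.16, 2.05], [-2.99, -0.16], [-3.1, 3.1]. Speed limits (rad/s): [2.79, 2.79, 3.14, 3.14, 3.14, 3.14].

### API

Orientations are given as a unit quaternion [x, y, z, w].
In Python, from bench import arm gives the robot as it stands.
- The arm moves only by the shell command python3 -m creep 'ROWS'. ROWS is JSON, a list of rows, each an object with "delta_pos": the shift along the tool's x, y, z in mm, a list of three; "rot": the turn, a rotation vector about the tool's x, y, z in rad, a list of three; "jaw": the finger opening in mm, from 0 to 85.4. A call has exactly 10 rows; each row shifts and turns the commanded pose from where the row before left it, along the tool's axes as they then stand; what a row does not reach is not made up. A row lasts 1/12 s, in which the tool goes at most 41.7 mm and 7.16 degrees, less where a joint would pass 70% of its speed; a pose out of reach is approached as far as the arm can. A call is refused whole if a number of a shift passes 41.7 or a number of a turn 0.125, either way. A call with a gripper value outside its range is refused whole. The fingers move at their own pace and stop on an object; the grip force is fixed at half the most. Time passes only in rows, so rows that do not move let the fingers close, or fill a call up. It gives the time, the measured TCP pose, the force and the opening at its end, in the units of the state.
- arm.read_state(): the state, without advancing time (a new reading comes with each control period).
- arm.get_image(name): name is "scene" or "side" or "wrist"; returns the picture (420x560x3 uint8, red, green, blue); there is no depth.
- arm.calibration(name): a dict with "intrinsics" (3x3 intrinsics, pixels), "R" (3x3) and "t" (3): a world point X has camera coordinates R X + t. Camera axes: x right, y down, z forward; pixel columns grow to the right and rows downward; lengths in mm; the calibration is good to about 2 mm. A picture is of the moment at which its call begins: read the wrist's pose just before it. calibration takes no time and is no camera call; for the wrist camera it gives the pose at the moment of the call.
- arm.job_done(): hands the job in, once; it reports no verdict.
Trained networks look in the newest picture that a camera, given by its name, has taken for a name from the list of things; names that differ only in an ending like _2 or _b are one class to them, and where a whole thing is asked for, a point or a joint stands for the part that bears it (a point fixed in the world has none). Each returns a list of dicts, best first, with "p" (0 to 1); they miss things now and then, are a little off and sometimes report something else, mostly with a low value. They report only what shows in the picture. A call takes as long as a camera call. They do not tell look-alikes from the thing itself.
- arm.find_in(camera, target): "location" ([column, row] in pixels, amid what is visible of it).
- arm.masks_of(camera, target): "pixels" (420x560 bool, what is visible of it) and "location" ([column, row] in pixels, amid what is visible of it).
The state is a dict: "clock": time; "joints": joint angles; "joint_vel": joint speeds; "joint_efforts": joint torques, N m; "position": TCP position; "ee_rot": TCP orientation; "contact_force": force on the tool from outside, world axes, zero at the start; "wrist_torque": the same for the moment, N m; "gripper_width": finger opening in mm.
Only numpy, scipy, OpenCV 4.12 (cv2) and the standard library are available. Lean on these libraries where they do the work, as an engineer would, in place of code of your own. Each camera call takes 0.05 s, during which the arm holds its last target. There are 200 camera calls.

### The job

The aluminium cover plate with the window lies flush in the holding jig. Press the jig's ejector lever gently down by its thumb roll until it is firmly on its stop, so that its toe tips the plate's end up, then lift the plate out and lay it flat on the marking-out plate with one short end touching the front face of the angle plate, square to it and near the middle of that face, and let go. The angle plate is already set up, so do not shift it; do not lean hard on the jig or its lever, and leave everything else where it is.

Things in the scene. Friction and masses are not known exactly. Their poses are not given: they have to be found in the camera images.
- jig: Holding jig, fixed: grey block 142 x 80 mm, 60 mm high, on a dark base plate (z 0 to 8 mm, x -155 to 80 mm, y -50 to 50 mm). Open nest in its top, 122 x 52 mm, long side along x: floor at z = 52 mm, rim at z = 60 mm. Origin on the bench under the nest's centre, z up. The steel ejector lever sticks out of the -x end, on a pin at x = -80, z = 43 mm; its toe is 50 mm inside the pin
- kicker (a joint): Ejector lever angle (rad): 0 = thumb roll up, 0.46 = down on its stop (a rubber-capped screw). Pressing the thumb roll down tips the toe up through the nest floor under the plate, met at about 0.10. Stiff pin: moves at about 5 N, stays where left. Fully down, the plate's lever-side end stands 15 mm (underside) above the rim; the plate slopes 0.19 rad, far end still in the nest
- thumb (a point): Centre of the lever's thumb roll, a round steel bar 16 mm in diameter, 36 mm long, lying across the lever; its top is 8 mm above this point. At lever angle q it is at x = -80 - 58 cos q - 10 sin q, z = 43 - 58 sin q + 10 cos q (mm, jig frame): 27 mm down in all, nearly straight. Press it from above
- panel_mid (a point): Centre (half-way up) of the cover plate: bare aluminium, 120 (x) x 50 (y) x 8 mm, about 0.1 kg, with a window 40 x 20 mm centred 20 mm to the +x side. It starts flush in the nest, axes along the jig's, its solid -x end over the lever. Once tipped up it can be gripped from above across its 50 mm width near the raised end
- plate: Marking-out plate: dark cast-iron slab, fixed, 240 mm (x) x 170 mm (y), top 30 mm above the bench. Origin on the bench under its centre. The angle plate stands on its +x half
- angle: Angle plate: grey cast iron, L-shaped with two webs, 1.5 kg, standing loose on the marking-out plate. Its upright front face, 100 mm wide (y) x 75 mm high, looks to its own -x, with free room before it. Origin at the foot of the middle of the front face, on the marking-out plate's top; its foot runs 70 mm back (+x)
- weight: Bystander: brass weight, 26 mm in diameter, 32 mm high, standing on the marking-out plate near its +y edge, in front of or beside the angle plate
- jar: Bystander: glass jar with a red lid, 62 mm in diameter, 104 mm high
- spool: Bystander: spool of solder, 60 mm in diameter, 46 mm high
- driver: Bystander: screwdriver lying on the bench, 170 mm long
- file: Bystander: flat file with a wooden handle, about 270 mm long, lying on the bench
- offcut: Bystander: bent aluminium offcut, 90 x 30 mm, 27 mm high, lying on the bench
- tin: Bystander: open steel tin, 72 mm in diameter, 45 mm high
Mind the look-alikes: they are no part of the job. There is more than one size of the part that bears panel_mid; the job needs the smallest.

How it is judged:
By the outcome, as a careful person would: the job done as asked, in the order asked, and still so for the second after the job is handed in, with the robot touching nothing.
It also fails if it takes over 64 s, if anything falls off the work surface, if the arm or the gripper's body presses on something with over 40 N, if the wrist force passes 120 N, or if a joint passes its speed limit or range.

## Working session

There is one attempt and no reset: what is moved stays moved. The work goes in short steps, Python scripts to look and compute and a shell command to move; the robot and the scene stay as the last step left them, time stands still between calls to the robot, and variables do not carry over. Pictures are saved under pics/ and viewed, about 8 in all and at most 12, crops included, and the job is handed in when it is done.

```bash
ls; mkdir -p pics; cat > h.py <<'E'
import numpy as np,cv2
from scipy.spatial.transform import Rotation as Ro
from bench import arm
def cal(n):
    c=arm.calibration(n);return np.array(c["intrinsics"]),np.array(c["R"]),np.array(c["t"])
def ray(n,px,z):
    K,R,t=cal(n);d=R.T@np.linalg.solve(K,[px[0],px[1],1]);o=-R.T@t
    return o+d*(z-o[2])/d[2]
def proj(n,X):
    K,R,t=cal(n);p=K@(R@np.array(X,float)+t);return p[:2]/p[2]
def save(n,f):
    im=arm.get_image(n);cv2.imwrite(f,im[:,:,::-1]);return im
E
python3 - <<'E'
from h import *
a=[save(n,f'pics/{n}0.png') for n in("scene","side","wrist")]
cv2.imwrite('pics/all0.png',cv2.resize(np.hstack(a[:2])[:,:,::-1],(800,300)))
s=arm.read_state();print(s)
for n in("scene","side","wrist"):
    K,R,t=cal(n);print(n,K[0,0],(-R.T@t).round(),R.round(2).tolist())
    for T in("jig","thumb","panel_mid","plate","angle","weight"):
        print(T,[(np.round(d["location"]).tolist(),round(d["p"],2)) for d in arm.find_in(n,T)])
E
```

```text
pics
{'clock': 0.15, 'joints': array([ 1.47260499e+00,  3.85391521e-01,  6.93299947e-03, -3.40637592e-04,
       -1.19402207e+00, -2.58624869e-01]), 'joint_vel': array([ 0.0006835 , -0.00167941,  0.00579025,  0.00151094,  0.00099126,
       -0.00164987]), 'joint_efforts': array([ 3.75908739e-04, -3.92677832e+01,  1.88581502e+01,  4.18857425e+00,
       -3.39160986e-03, -1.76548674e-06]), 'position': array([218.12796419, 585.22334133, 230.46493277]), 'ee_rot': array([-0.12546519, -0.69527252,  0.69647758,  0.12559294]), 'contact_force': array([-0.22455632,  0.16098189,  0.01139287]), 'wrist_torque': array([-0.01095078,  0.01695263, -0.04676244]), 'gripper_width': 85.5947350922198}
scene 449.07621551185093 [ 821. -502. 1049.] [[0.91, 0.42, -0.01], [0.36, -0.79, -0.5], [-0.21, 0.46, -0.86]]
jig [([313.0, 160.0], 0.57)]
thumb [([288.0, 139.0], 0.43)]
panel_mid [([324.0, 154.0], 0.88), ([398.0, 199.0], 0.88), ([235.0, 126.0], 0.65)]
plate [([222.0, 283.0], 0.67), ([337.0, 241.0], 0.23)]
angle [([259.0, 293.0], 0.65), ([325.0, 156.0], 0.38)]
weight [([241.0, 256.0], 0.44)]
side 420.29789564817514 [ 275. -612.  859.] [[0.89, -0.46, -0.0], [-0.35, -0.68, -0.64], [0.3, 0.57, -0.77]]
jig [([239.0, 176.0], 0.93)]
thumb [([210.0, 170.0], 0.63)]
panel_mid [([317.0, 154.0], 0.88), ([252.0, 158.0], 0.69), ([147.0, 200.0], 0.69)]
plate [([295.0, 298.0], 0.7), ([252.0, 159.0], 0.29)]
angle [([328.0, 276.0], 0.6)]
weight [([214.0, 253.0], 0.73), ([290.0, 264.0], 0.65)]
wrist 293.5277335843796 [298. 556. 374.] [[-0.35, -0.94, -0.0], [-0.89, 0.33, 0.33], [-0.31, 0.12, -0.94]]
jig []
thumb []
panel_mid [([505.0, 37.0], 0.65)]
plate []
angle []
weight []
```

View pics/scene0.png

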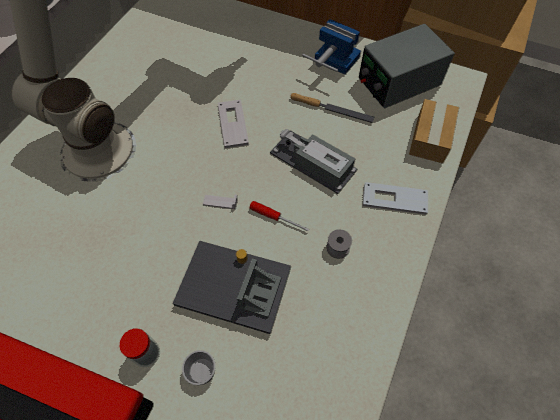

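View pics/side0.png

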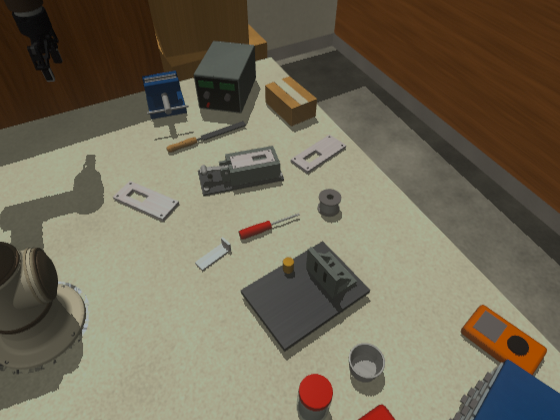

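The scene shows three windowed plates, at scene pixels (233,123) and (398,199) lying loose on the bench and (324,154) in the jig. The one in the jig is the smallest, and it is the one the description asks for. The thumb roll is at about (288,137), and the angle plate at (259,290) with its front face toward the left. I'll measure these next.

```bash
python3 - <<'E'
from h import *
ims={}
for n in("scene","side"):
    im=arm.get_image(n);ims[n]=im
    for T,z in(("panel_mid",60),("plate",30),("thumb",53),("jig",60),("angle",30),("weight",46),("driver",10),("offcut",10),("spool",30)):
        for d in arm.masks_of(n,T):
            m=d["pixels"].astype(np.uint8);c,_=cv2.findContours(m,0,1)
            if not c: continue
            c=max(c,key=cv2.contourArea)[:,0,:]
            P=np.array([ray(n,p,z)[:2] for p in c]).astype(np.float32)
            r=cv2.minAreaRect(P);print(n,T,round(d["p"],2),np.round(d["location"]),'c',np.round(r[0]),'size',np.round(r[1]),'ang',round(r[2],1))
a=ims["scene"][115:205,255:375,::-1];b=ims["scene"][235:335,170:300,::-1]
cv2.imwrite('pics/c1.png',np.hstack([cv2.resize(a,(400,300),interpolation=2),cv2.resize(b,(390,300),interpolation=2)]))
E
```

```text
scene panel_mid 0.89 [325. 154.] c [624. 210.] size [ 52. 123.] ang 77.8
scene panel_mid 0.85 [398. 200.] c [839. 159.] size [164.  77.] ang 15.5
scene panel_mid 0.61 [235. 128.] c [341. 210.] size [ 68. 174.] ang 35.2
scene plate 0.72 [221. 282.] c [ 559. -212.] size [241. 173.] ang 8.6
scene thumb 0.58 [289. 139.] c [517. 227.] size [34. 83.] ang 67.3
scene jig 0.87 [314. 162.] c [596. 196.] size [132. 246.] ang 77.2
scene angle 0.72 [258. 292.] c [ 620. -192.] size [ 86. 126.] ang 6.3
scene driver 0.23 [289. 139.] c [502. 260.] size [33. 86.] ang 65.9
scene offcut 0.7 [220. 201.] c [414. -11.] size [95. 41.] ang 21.8
scene spool 0.7 [339. 242.] c [749.  -7.] size [60. 79.] ang 5.8
scene spool 0.33 [327. 107.] c [568. 405.] size [265.  33.] ang 2.0
scene spool 0.21 [324. 156.] c [620. 231.] size [ 52. 121.] ang 79.1
side panel_mid 0.97 [149. 200.] c [311. 193.] size [ 72. 167.] ang 35.6
side panel_mid 0.77 [320. 151.] c [799. 145.] size [171.  74.] ang 16.0
side panel_mid 0.65 [250. 160.] c [621. 210.] size [ 55. 121.] ang 78.0
side plate 0.84 [294. 298.] c [ 553. -213.] size [245. 176.] ang 8.2
side thumb 0.59 [210. 169.] c [505. 226.] size [40. 69.] ang 58.9
side jig 0.94 [236. 177.] c [571. 186.] size [143. 225.] ang 78.2
side angle 0.61 [331. 277.] c [ 626. -184.] size [ 76. 138.] ang 7.0
side angle 0.16 [329. 201.] c [743.  -7.] size [99. 59.] ang 53.0
side weight 0.68 [290. 265.] c [ 546. -144.] size [41. 23.] ang 62.1
side weight 0.43 [327. 275.] c [ 619. -191.] size [ 74. 137.] ang 7.0
side driver 0.79 [256. 227.] c [572.  12.] size [ 35. 166.] ang 88.0
side offcut 0.82 [214. 254.] c [411. -11.] size [102.  40.] ang 23.5
side offcut 0.64 [242. 177.] c [591. 238.] size [161. 241.] ang 78.3
side spool 0.97 [328. 201.] c [745.  -9.] size [98. 62.] ang 59.1
```

View pics/c1.png

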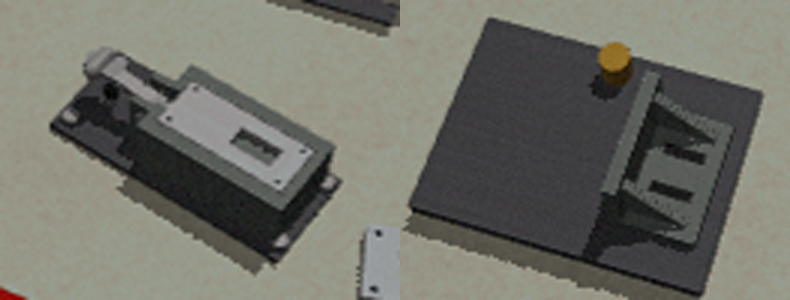

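```bash
cat >> h.py <<'E'
def T():
    s=arm.read_state();return np.array(s["position"]),Ro.from_quat(s["ee_rot"]),s
def go(p,yaw,tilt=0):
    """remaining motion: rotvec in tool axes, then shift in final tool axes. tool x at yaw, y down; tilt about tool z"""
    P,R,s=T();x=np.array([np.cos(yaw),np.sin(yaw),0]);y=np.array([0,0,-1.]);z=np.cross(x,y)
    G=Ro.from_matrix(np.array([x,y,z]).T)*Ro.from_rotvec([0,0,tilt])
    print('pos',P.round(1),'w',round(s["gripper_width"],1),'F',s["contact_force"].round(1),'t',round(s["clock"],2))
    print('rot',(R.inv()*G).as_rotvec().round(4),'shift(final axes)',G.inv().apply(np.array(p)-P).round(1))
E
python3 - <<'E'
from h import *
P,R,s=T();print(R.as_matrix().round(3))
K,Rc,t=cal("wrist");print('cam in tool',R.inv().apply(-Rc.T@t-P).round(1),(R.inv().as_matrix()@Rc.T).round(2).tolist())
for y in(-12.1,167.9):go([487,239,140],np.radians(y))
E
```

```text
[[-0.937  0.    -0.349]
 [ 0.349 -0.    -0.937]
 [-0.    -1.     0.   ]]
cam in tool [ -85.  -143.1   -0.3] [[-0.0, 0.94, 0.33], [0.0, -0.33, 0.94], [1.0, 0.0, -0.0]]
pos [218.3 585.6 231.3] w 85.2 F [0.2 0.1 0.1] t 2.05
rot [ 0.      2.9961 -0.    ] shift(final axes) [ 335.4   91.3 -282.6]
pos [218.3 585.6 231.3] w 85.2 F [0.2 0.1 0.1] t 2.05
rot [-0.     -0.1455 -0.    ] shift(final axes) [-335.4   91.3  282.6]
```

```bash
python3 -m creep '[{"delta_pos":[-28,4,24],"rot":[0,-0.0145,0],"jaw":0},{"delta_pos":[-28,4,24],"rot":[0,-0.0145,0],"jaw":0},{"delta_pos":[-28,4,24],"rot":[0,-0.0145,0],"jaw":0},{"delta_pos":[-28,4,24],"rot":[0,-0.0145,0],"jaw":0},{"delta_pos":[-28,4,24],"rot":[0,-0.0145,0],"jaw":0},{"delta_pos":[-28,4,24],"rot":[0,-0.0145,0],"jaw":0},{"delta_pos":[-28,4,24],"rot":[0,-0.0145,0],"jaw":0},{"delta_pos":[-28,4,24],"rot":[0,-0.0145,0],"jaw":0},{"delta_pos":[-28,4,24],"rot":[0,-0.0145,0],"jaw":0},{"delta_pos":[-20,4,20],"rot":[0,-0.0145,0],"jaw":0}]'
python3 - <<'E'
from h import *
im=save("wrist","pics/w1.png")
for t,z in(("panel_mid",60),("thumb",61),("jig",60)):
    for d in arm.masks_of("wrist",t):
        c,_=cv2.findContours(d["pixels"].astype(np.uint8),0,1);c=max(c,key=cv2.contourArea)[:,0,:]
        r=cv2.minAreaRect(np.array([ray("wrist",p,z)[:2] for p in c]).astype(np.float32));print(t,round(d["p"],2),np.round(d["location"]),ray("wrist",d["location"],z).round(),r)
go([487,239,120],np.radians(167.9))
E
```

```text
clock: 2.88
position: [411.5, 279.2, 191.5]
ee_rot: [0.075, 0.703, -0.703, -0.075]
contact_force: [0.3, -0.5, 0.2]
gripper_width: -0.2
panel_mid 0.89 [335. 241.] [356. 229.  60.] ((351.6348876953125, 236.9668426513672), (63.74815368652344, 112.84638214111328), 34.837013244628906)
panel_mid 0.79 [307.   4.] [566. 220.  60.] ((565.1886596679688, 222.06285095214844), (49.27664566040039, 6.759344100952148), 77.63230895996094)
panel_mid 0.19 [530.  26.] [512.  46.  60.] ((511.8322448730469, 46.71617126464844), (28.478546142578125, 42.082820892333984), 88.8869400024414)
thumb 0.59 [303.  80.] [512. 235.  61.] ((519.010498046875, 235.19290161132812), (33.63188552856445, 86.5217056274414), 77.7009048461914)
jig 0.69 [295.  64.] [525. 241.  60.] ((521.9666137695312, 238.40036010742188), (85.98997497558594, 97.01075744628906), 77.72708892822266)
pos [410.9 280.7 191.5] w 0.3 F [-1.2 -0.2  0.5] t 3.08
rot [ 0.0003 -0.0025 -0.0002] shift(final axes) [-83.2  71.5  24.8]
```

View pics/w1.png

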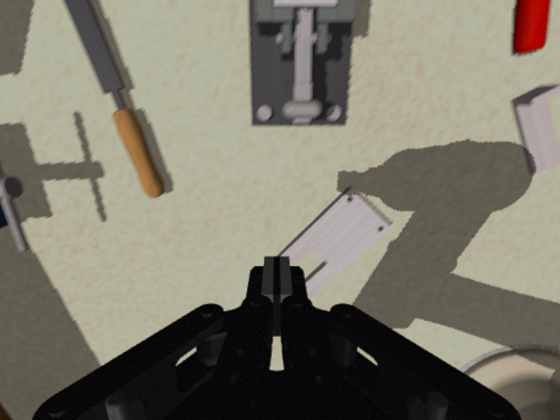

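The wrist view shows the thumb roll at about (302,110), with ends at 284 and 322. The lever runs up to the jig block, and closed fingertips are at (277,270).

```bash
python3 - <<'E'
from h import *
for p,z in(((303,110),56),((303,101),61),((251,125),8),((347,125),8),((274,3),60),((334,3),60)):print(p,ray("wrist",p,z).round(1))
u=np.array([np.cos(np.radians(-12.2)),np.sin(np.radians(-12.2))]);print((np.array([622,210])-138*u))
E
```

```text
(303, 110) [487.5 240.3  56. ]
(303, 101) [495.  239.4  61. ]
(251, 125) [483.3 293.6   8. ]
(347, 125) [461.6 193.2   8. ]
(274, 3) [571.7 248.5  60. ]
(334, 3) [561.6 201.9  60. ]
[487.11660659 239.16282191]
```

```bash
python3 -m creep '[{"delta_pos":[-17,20,5],"rot":[0,-0.0025,0],"jaw":0},{"delta_pos":[-17,20,5],"rot":[0,0,0],"jaw":0},{"delta_pos":[-17,20,5],"rot":[0,0,0],"jaw":0},{"delta_pos":[-17,20,5],"rot":[0,0,0],"jaw":0},{"delta_pos":[-16,20,4.3],"rot":[0,0,0],"jaw":0},{"delta_pos":[0,6,0],"rot":[0,0,0],"jaw":0},{"delta_pos":[0,5,0],"rot":[0,0,0],"jaw":0},{"delta_pos":[0,0,0],"rot":[0,0,0],"jaw":0},{"delta_pos":[0,0,0],"rot":[0,0,0],"jaw":0},{"delta_pos":[0,0,0],"rot":[0,0,0],"jaw":0}]'
python3 - <<'E'
from h import *
save("wrist","pics/w2.png")
go([488,239.3,62],np.radians(167.8))
for n in("wrist",):print([(d["location"],d["p"]) for d in arm.find_in(n,"panel_mid")])
E
```

```text
clock: 3.92
position: [487.5, 241.2, 81.6]
ee_rot: [0.074, 0.704, -0.703, -0.073]
contact_force: [0.8, -0.3, 0.3]
gripper_width: 0.0
pos [487.5 241.   81.6] w -0.1 F [ 0.1 -0.2  0.2] t 3.97
rot [ 0.0019  0.0051 -0.0015] shift(final axes) [-0.8 19.6  1.6]
[([279.5, 58.8], 0.78), ([281.5, 363.2], 0.57)]
```

View pics/w2.png

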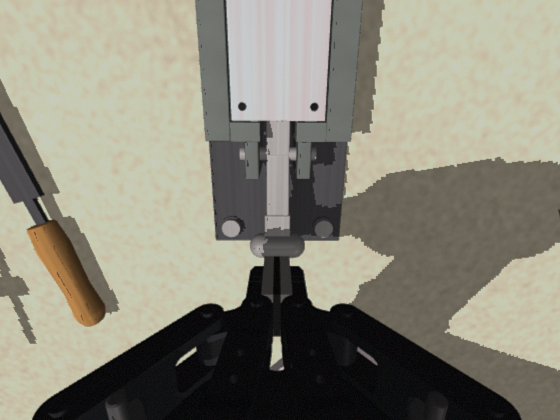

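The roll is at (278,246), in line with the fingertips at (277,265). The plate's lever-side end edge is at row 121, columns 229–328.

```bash
python3 - <<'E'
from h import *
for p,z in(((278,246),57),((229,121),60),((328,121),60),((242,106),60),((314,106),60),((211,140),60),((350,140),60)):print(p,ray("wrist",p,z).round(1))
P,R,s=T();print('tcp px',proj("wrist",P))
E
python3 -m creep '[{"delta_pos":[-1,4,1.6],"rot":[0,0.005,0],"jaw":0},{"delta_pos":[0,4,0],"rot":[0,0,0],"jaw":0},{"delta_pos":[0,4,0],"rot":[0,0,0],"jaw":0},{"delta_pos":[0,4,0],"rot":[0,0,0],"jaw":0},{"delta_pos":[0,3,0],"rot":[0,0,0],"jaw":0},{"delta_pos":[0,2,0],"rot":[0,0,0],"jaw":0},{"delta_pos":[0,2,0],"rot":[0,0,0],"jaw":0},{"delta_pos":[0,2,0],"rot":[0,0,0],"jaw":0},{"delta_pos":[0,2,0],"rot":[0,0,0],"jaw":0},{"delta_pos":[0,2,0],"rot":[0,0,0],"jaw":0}]'
```

```text
(278, 246) [490.3 239.8  57. ]
(229, 121) [569.8 250.1  60. ]
(328, 121) [558.8 198.1  60. ]
(242, 106) [575.7 241.4  60. ]
(314, 106) [567.9 204.2  60. ]
(211, 140) [562.1 262.4  60. ]
(350, 140) [546.5 187.8  60. ]
tcp px [277.18088735 270.23994435]
clock: 4.85
position: [487.4, 238.1, 51.6]
ee_rot: [-0.075, -0.703, 0.703, 0.076]
contact_force: [-4.1, 1.3, 4.7]
gripper_width: -0.0
```

```bash
python3 -m creep '[{"delta_pos":[-0.5,1.5,0],"rot":[0,0,0],"jaw":0},{"delta_pos":[-0.5,1.5,0],"rot":[0,0,0],"jaw":0},{"delta_pos":[-0.5,1.5,0],"rot":[0,0,0],"jaw":0},{"delta_pos":[-0.5,1.5,0],"rot":[0,0,0],"jaw":0},{"delta_pos":[0,1.5,0],"rot":[0,0,0],"jaw":0},{"delta_pos":[0,1.5,0],"rot":[0,0,0],"jaw":0},{"delta_pos":[0,1.5,0],"rot":[0,0,0],"jaw":0},{"delta_pos":[0,1.5,0],"rot":[0,0,0],"jaw":0},{"delta_pos":[0,1,0],"rot":[0,0,0],"jaw":0},{"delta_pos":[0,1,0],"rot":[0,0,0],"jaw":0}]'
```

```text
clock: 5.68
position: [489.7, 237.7, 37.5]
ee_rot: [-0.075, -0.703, 0.703, 0.076]
contact_force: [-3.9, 0.1, 6.2]
gripper_width: 0.1
```

```bash
python3 -m creep '[{"delta_pos":[0,0.5,0],"rot":[0,0,0],"jaw":0},{"delta_pos":[0,0.5,0],"rot":[0,0,0],"jaw":0},{"delta_pos":[0,0.5,0],"rot":[0,0,0],"jaw":0},{"delta_pos":[0,0.5,0],"rot":[0,0,0],"jaw":0},{"delta_pos":[0,0.4,0],"rot":[0,0,0],"jaw":0},{"delta_pos":[0,0.4,0],"rot":[0,0,0],"jaw":0},{"delta_pos":[0,0.3,0],"rot":[0,0,0],"jaw":0},{"delta_pos":[0,0,0],"rot":[0,0,0],"jaw":0},{"delta_pos":[0,0,0],"rot":[0,0,0],"jaw":0},{"delta_pos":[0,0,0],"rot":[0,0,0],"jaw":0}]'
```

```text
clock: 6.52
position: [490.1, 237.7, 34.2]
ee_rot: [-0.076, -0.703, 0.703, 0.076]
contact_force: [-3.6, -0.1, 4.7]
gripper_width: 0.1
```

```bash
python3 -m creep '[{"delta_pos":[0,0.4,0],"rot":[0,0,0],"jaw":0},{"delta_pos":[0,0.4,0],"rot":[0,0,0],"jaw":0},{"delta_pos":[0,0.4,0],"rot":[0,0,0],"jaw":0},{"delta_pos":[0,0.3,0],"rot":[0,0,0],"jaw":0},{"delta_pos":[0,0,0],"rot":[0,0,0],"jaw":0},{"delta_pos":[0,0,0],"rot":[0,0,0],"jaw":0},{"delta_pos":[0,0,0],"rot":[0,0,0],"jaw":0},{"delta_pos":[0,0,0],"rot":[0,0,0],"jaw":0},{"delta_pos":[0,0,0],"rot":[0,0,0],"jaw":0},{"delta_pos":[0,0,0],"rot":[0,0,0],"jaw":0}]'
```

```text
clock: 7.35
position: [490.2, 237.7, 33.9]
ee_rot: [-0.076, -0.703, 0.703, 0.075]
contact_force: [-5.4, -2.1, 12.6]
gripper_width: -0.2
```

```bash
python3 -m creep '[{"delta_pos":[0,0.3,0],"rot":[0,0,0],"jaw":0},{"delta_pos":[0,0.3,0],"rot":[0,0,0],"jaw":0},{"delta_pos":[0,0.2,0],"rot":[0,0,0],"jaw":0},{"delta_pos":[0,0,0],"rot":[0,0,0],"jaw":0},{"delta_pos":[0,0,0],"rot":[0,0,0],"jaw":0},{"delta_pos":[0,0,0],"rot":[0,0,0],"jaw":0},{"delta_pos":[0,0,0],"rot":[0,0,0],"jaw":0},{"delta_pos":[0,0,0],"rot":[0,0,0],"jaw":0},{"delta_pos":[0,0,0],"rot":[0,0,0],"jaw":0},{"delta_pos":[0,0,0],"rot":[0,0,0],"jaw":0}]'
```

```text
clock: 8.18
position: [490.2, 237.7, 33.8]
ee_rot: [-0.076, -0.703, 0.703, 0.075]
contact_force: [-7.3, -1.7, 16.7]
gripper_width: -0.1
```

```bash
python3 -m creep '[{"delta_pos":[0,-2,0],"rot":[0,0,0],"jaw":0},{"delta_pos":[0,-8,0],"rot":[0,0,0],"jaw":0},{"delta_pos":[0,-30,0],"rot":[0,0,0],"jaw":0},{"delta_pos":[0,-30,0],"rot":[0,0,0],"jaw":64},{"delta_pos":[0,-25,0],"rot":[0,0,-0.1],"jaw":64},{"delta_pos":[0,0,0],"rot":[0,0,-0.09],"jaw":64},{"delta_pos":[0,0,0],"rot":[0,0,0],"jaw":64},{"delta_pos":[0,0,0],"rot":[0,0,0],"jaw":64},{"delta_pos":[0,0,0],"rot":[0,0,0],"jaw":64},{"delta_pos":[0,0,0],"rot":[0,0,0],"jaw":64}]'
python3 - <<'E'
from h import *
go([583.3,220,68.8],np.radians(167.8),-0.19)
save("wrist","pics/w3.png")
O=np.array([622.9,211.4]);u=np.array([.9774,-.2113]);v=np.array([.2113,.9774])
for s in(-25,25):
    for d in(0,120):
        x=60-d*np.cos(.19)+8*np.sin(.19);z=52+d*np.sin(.19)+8*np.cos(.19)
        X=[*(O+u*x+v*s),z];print(d,s,proj("wrist",X).round(1),proj("side",X).round(1))
for s in(-18,18):print('roll',proj("wrist",[*(O+u*-136.4+v*s),26.2]).round(1))
E
```

```text
clock: 9.02
position: [489.0, 237.3, 125.9]
ee_rot: [0.008, 0.706, -0.693, -0.142]
contact_force: [0.5, -0.1, 0.1]
gripper_width: 64.0
pos [489.  237.3 125.9] w 64.0 F [ 0.5 -0.1  0.1] t 9.02
rot [-0.0019 -0.0013  0.0007] shift(final axes) [-104.8   38.    -3.1]
0 -25 [ 331.  -204.8] [275.7 160.4]
120 -25 [317.5 104.5] [233.8 161.8]
0 25 [ 209.7 -204.8] [271.2 149. ]
120 25 [226.1 104.5] [230.3 150. ]
roll [294.6 190.5]
roll [252.2 190.5]
```

View pics/w3.png

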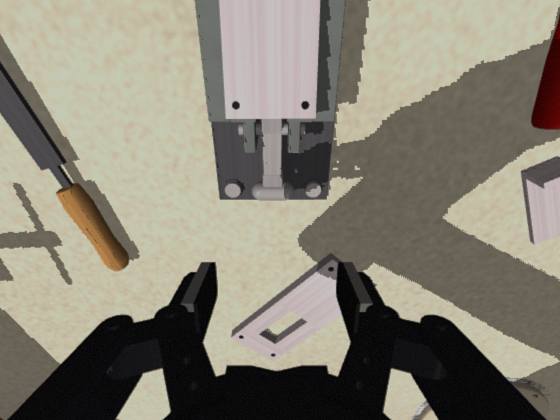

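```bash
python3 - <<'E'
from h import *
w=cv2.imread('pics/w3.png')[60:135,195:345]
si=save("side","pics/s3.png")[:,:,::-1][130:200,180:300]
for n in("wrist","side"):
    for d in arm.masks_of(n,"panel_mid"):
        c,_=cv2.findContours(d["pixels"].astype(np.uint8),0,1);print(n,d["p"],cv2.boundingRect(max(c,key=cv2.contourArea)))
cv2.imwrite('pics/c3.png',np.vstack([cv2.resize(w,(600,300),interpolation=2),cv2.resize(si,(600,300),interpolation=2)]))
E
```

```text
wrist 0.87 (218, 0, 102, 120)
wrist 0.72 (231, 254, 111, 107)
side 0.95 (114, 182, 65, 40)
side 0.94 (291, 136, 54, 37)
side 0.84 (228, 150, 44, 15)
side 0.67 (202, 169, 18, 12)
side 0.51 (319, 189, 22, 28)
```

View pics/c3.png

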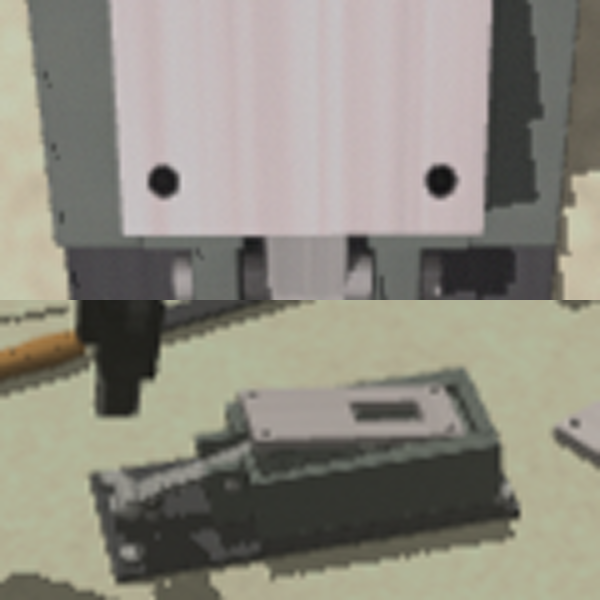

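```bash
python3 - <<'E'
from h import *
X=ray("wrist",(271,118.7),83);print(X)
u=np.array([.9774,-.2113,0]);t=.2
# top edge -> along panel 18, down normal 8+2.5
n=np.array([u[0]*np.sin(t),u[1]*np.sin(t),np.cos(t)]);l=np.array([u[0]*np.cos(t),u[1]*np.cos(t),-np.sin(t)])
G=X+18*l-10.5*n;print(G)
go(G,np.radians(167.8),-t)
E
```

```text
[560.95413083 225.86402076  83.        ]
[576.1577544  222.57721325  69.13325298]
pos [489.4 237.8 126.6] w 64.1 F [-0.1  0.8  0.1] t 9.22
rot [-0.0007 -0.0006 -0.0098] shift(final axes) [-97.7  38.8  -3.5]
```

```bash
python3 -m creep '[{"delta_pos":[-20,0,-1],"rot":[0,0,-0.01],"jaw":64},{"delta_pos":[-20,0,-1],"rot":[0,0,0],"jaw":64},{"delta_pos":[-20,0,-1],"rot":[0,0,0],"jaw":64},{"delta_pos":[-20,0,-0.5],"rot":[0,0,0],"jaw":64},{"delta_pos":[-17.7,0,0],"rot":[0,0,0],"jaw":64},{"delta_pos":[0,6,0],"rot":[0,0,0],"jaw":64},{"delta_pos":[0,6,0],"rot":[0,0,0],"jaw":64},{"delta_pos":[0,6,0],"rot":[0,0,0],"jaw":64},{"delta_pos":[0,6,0],"rot":[0,0,0],"jaw":64},{"delta_pos":[0,0,0],"rot":[0,0,0],"jaw":64}]'
python3 - <<'E'
from h import *
go([576.2,222.6,69.1],np.radians(167.8),-.2)
save("wrist","pics/w4.png")
E
```

```text
clock: 10.05
position: [577.9, 221.8, 82.8]
ee_rot: [0.004, 0.706, -0.692, -0.146]
contact_force: [-0.4, -0.2, -0.3]
gripper_width: 63.6
pos [577.9 221.8  82.8] w 63.6 F [-0.4 -0.2 -0.3] t 10.05
rot [-0.0016 -0.001   0.0027] shift(final axes) [-0.9 13.8 -0.4]
```

View pics/w4.png

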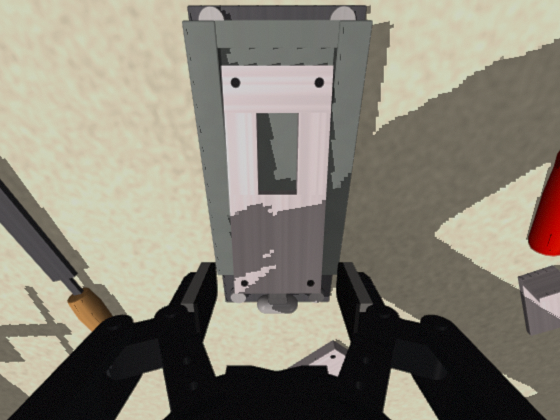

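The plate sits centred between the open fingers: its raised end is at row ~300 and the fingers are at columns 216 and 338. I'll descend and grip.

```bash
python3 -m creep '[{"delta_pos":[-0.5,4,-0.3],"rot":[0,0,0],"jaw":64},{"delta_pos":[0,4,0],"rot":[0,0,0],"jaw":64},{"delta_pos":[0,4,0],"rot":[0,0,0],"jaw":64},{"delta_pos":[0,1.8,0],"rot":[0,0,0],"jaw":64},{"delta_pos":[0,0,0],"rot":[0,0,0],"jaw":60},{"delta_pos":[0,0,0],"rot":[0,0,0],"jaw":54},{"delta_pos":[0,0,0],"rot":[0,0,0],"jaw":50},{"delta_pos":[0,0,0],"rot":[0,0,0],"jaw":44},{"delta_pos":[0,0,0],"rot":[0,0,0],"jaw":40},{"delta_pos":[0,0,0],"rot":[0,0,0],"jaw":40}]'
```

```text
clock: 10.93
position: [578.0, 222.7, 71.0]
ee_rot: [0.005, 0.707, -0.692, -0.145]
contact_force: [0.2, -0.5, 1.8]
gripper_width: 47.9
```

```bash
python3 -m creep '[{"delta_pos":[0,0,0],"rot":[0,0,0],"jaw":40},{"delta_pos":[0,0,0],"rot":[0,0,0],"jaw":40},{"delta_pos":[0,0,0],"rot":[0,0,0],"jaw":40},{"delta_pos":[0.4,-2,0],"rot":[0,0,0],"jaw":40},{"delta_pos":[0.6,-3,0],"rot":[0,0,0],"jaw":40},{"delta_pos":[1,-5,0],"rot":[0,0,0],"jaw":40},{"delta_pos":[2,-10,0],"rot":[0,0,0],"jaw":40},{"delta_pos":[3,-15,0],"rot":[0,0,0],"jaw":40},{"delta_pos":[4,-20,0],"rot":[0,0,0],"jaw":40},{"delta_pos":[4,-20,0],"rot":[0,0,0],"jaw":40}]'
python3 - <<'E'
from h import *
save("wrist","pics/w5.png");print(T()[2]["gripper_width"],T()[2]["contact_force"])
E
```

```text
clock: 11.77
position: [577.6, 222.4, 148.2]
ee_rot: [0.005, 0.707, -0.692, -0.146]
contact_force: [0.7, 0.5, -0.1]
gripper_width: 47.6
48.03414956781917 [ 0.76368243 -0.15552585  4.34202168]
```

View pics/w5.png

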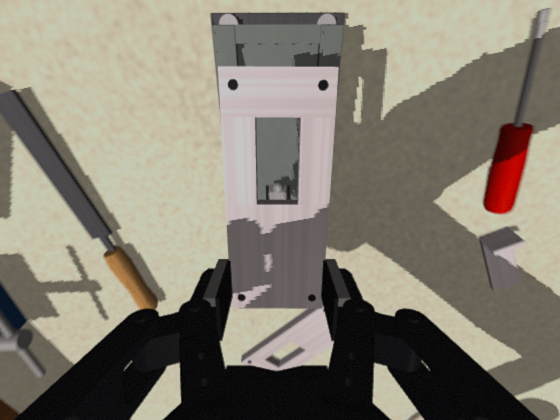

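The plate is gripped level with the tool and lifted clear; the jig nest is empty below it. Next I'll estimate the angle plate's face from existing pictures.

```bash
python3 - <<'E'
from h import *
a,b=ray("scene",(254.5,259.5),105),ray("scene",(240,298),105);print(a,b,np.linalg.norm(a-b),np.degrees(np.arctan2(*(a-b)[:2][::-1])))
# refine with side: find angle mask outline extremes
im={n:arm.get_image(n) for n in("scene","side")}
for n in im:
    d=max(arm.masks_of(n,"angle"),key=lambda d:d["p"]);c,_=cv2.findContours(d["pixels"].astype(np.uint8),0,1);c=max(c,key=cv2.contourArea)
    print(n,cv2.approxPolyDP(c,3,True)[:,0].tolist())
    for t in("weight","plate"):
        for d in arm.masks_of(n,t)[:2]:
            c,_=cv2.findContours(d["pixels"].astype(np.uint8),0,1);c=max(c,key=cv2.contourArea)
            print(n,t,d["p"],d["location"],cv2.approxPolyDP(c,4,True)[:,0].tolist())
g=cv2.cvtColor(im["side"],cv2.COLOR_RGB2BGR)[230:330,240:380];h=cv2.cvtColor(im["scene"],cv2.COLOR_RGB2BGR)[235:335,170:310]
cv2.imwrite('pics/c5.png',np.hstack([cv2.resize(g,(400,286),interpolation=2),cv2.resize(h,(400,286),interpolation=2)]))
go([530,-200,150],np.radians(187.5))
E
```

```text
[ 595.23686039 -160.07388687  105.        ] [ 606.43055079 -254.06328204  105.        ] 94.65360589751377 96.79166540347056
scene [[252, 259], [237, 295], [241, 309], [268, 316], [280, 277], [266, 273]]
scene weight 0.67 [237.6, 256.2] [[240, 249], [236, 258], [244, 263], [247, 256]]
scene plate 0.78 [220.8, 282.2] [[200, 241], [173, 303], [270, 332], [290, 266], [252, 255], [241, 264], [235, 251]]
side [[308, 249], [306, 268], [332, 297], [356, 282], [331, 254]]
side weight 0.57 [289.7, 267.6] [[284, 258], [283, 271], [290, 273], [293, 261]]
side plate 0.74 [293.2, 296.5] [[322, 242], [314, 249], [330, 253], [354, 279], [334, 298], [306, 268], [305, 252], [293, 259], [290, 273], [279, 267], [241, 290], [283, 350], [369, 292]]
side plate 0.29 [216.6, 170.1] [[220, 168], [203, 172], [202, 179], [207, 181]]
pos [577.3 222.3 145.9] w 47.7 F [-0.4 -0.  -0.8] t 12.22
rot [ 0.0333 -0.3442  0.2   ] shift(final axes) [102.   -4.1 412.5]
```

```bash
python3 -m creep '[{"delta_pos":[0,-5,0],"rot":[0,0,0.1],"jaw":40},{"delta_pos":[0,-5,0],"rot":[0,0,0.1],"jaw":40},{"delta_pos":[0,0,15],"rot":[0,-0.083,0],"jaw":40},{"delta_pos":[0,0,25],"rot":[0,-0.083,0],"jaw":40},{"delta_pos":[0,0,30],"rot":[0,-0.083,0],"jaw":40},{"delta_pos":[0,0,30],"rot":[0,-0.083,0],"jaw":40},{"delta_pos":[13,0,35],"rot":[0,0,0],"jaw":40},{"delta_pos":[13,0,35],"rot":[0,0,0],"jaw":40},{"delta_pos":[13,0,35],"rot":[0,0,0],"jaw":40},{"delta_pos":[13,0,35],"rot":[0,0,0],"jaw":40}]'
python3 - <<'E'
from h import *
go([460,-224,155],np.radians(186.8))
for p in((306,268),(332,297)):print(ray("side",p,30))
for p in((308,249),(334,285)):print(ray("side",p,105))
print('weight',ray("side",(289,273),30),ray("scene",(240.5,253),62))
E
```

```text
clock: 13.05
position: [536.2, -23.9, 156.4]
ee_rot: [0.042, -0.706, 0.706, -0.041]
contact_force: [0.5, 0.0, 0.1]
gripper_width: 47.7
pos [536.2 -23.9 156.4] w 47.7 F [0.5 0.  0.1] t 13.05
rot [-0.0002 -0.0006  0.0014] shift(final axes) [ 99.3   1.4 189.7]
[ 585.51966604 -160.30622367   30.        ]
[ 598.70813194 -253.37868791   30.        ]
[ 586.18455715 -159.94878008  105.        ]
[ 588.03784128 -263.92263802  105.        ]
weight [ 543.5703776  -154.16051158   30.        ] [ 547.01422489 -143.26490548   62.        ]
```

```bash
python3 -m creep '[{"delta_pos":[13,0,25],"rot":[0,0,0],"jaw":40},{"delta_pos":[13,0,25],"rot":[0,0,0],"jaw":40},{"delta_pos":[13,0,25],"rot":[0,0,0],"jaw":40},{"delta_pos":[13,0,25],"rot":[0,0,0],"jaw":40},{"delta_pos":[13,0,25],"rot":[0,0,0],"jaw":40},{"delta_pos":[13,0,25],"rot":[0,0,0],"jaw":40},{"delta_pos":[13,0,25],"rot":[0,0,0],"jaw":40},{"delta_pos":[13,0,15],"rot":[0,0,0],"jaw":40},{"delta_pos":[0,0,0],"rot":[0,0,0],"jaw":40},{"delta_pos":[0,0,0],"rot":[0,0,0],"jaw":40}]'
python3 - <<'E'
from h import *
go([455,-225,155],np.radians(186.8))
save("wrist","pics/w6.png")
for t in("angle","weight","plate","panel_mid"):
    for d in arm.masks_of("wrist",t)[:2]:
        c,_=cv2.findContours(d["pixels"].astype(np.uint8),0,1);c=max(c,key=cv2.contourArea);print(t,round(d["p"],2),cv2.approxPolyDP(c,3,True)[:,0].tolist())
E
```

```text
clock: 13.88
position: [455.5, -223.8, 156.5]
ee_rot: [-0.041, 0.706, -0.706, 0.04]
contact_force: [0.1, 0.1, -1.0]
gripper_width: 48.0
pos [ 455.5 -223.8  156.5] w 48.0 F [ 0.1  0.1 -1. ] t 13.88
rot [ 0.0003 -0.0031  0.001 ] shift(final axes) [0.7 1.5 1.1]
angle 0.57 [[188, 0], [190, 11], [215, 38], [337, 38], [364, 7], [364, 0]]
angle 0.31 [[439, 213], [435, 228], [440, 239], [513, 298], [538, 303], [559, 296], [559, 234], [475, 196], [454, 199]]
weight 0.74 [[174, 70], [167, 86], [175, 100], [198, 104], [206, 99], [209, 86], [201, 74], [182, 67]]
plate 0.88 [[163, 0], [172, 68], [199, 72], [210, 86], [210, 93], [201, 104], [176, 103], [192, 220], [225, 219], [218, 65], [339, 67], [329, 217], [361, 217], [380, 0], [365, 0], [363, 11], [335, 40], [216, 39], [188, 10], [187, 0]]
panel_mid 0.84 [[219, 66], [227, 258], [234, 294], [231, 307], [321, 308], [319, 293], [328, 229], [338, 67]]
```

View pics/w6.png

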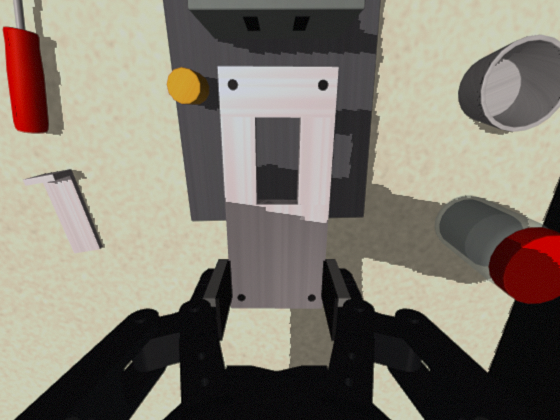

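The wrist view shows the angle face top edge at rows 8–11 (columns 189–363) and its foot at row ~38 (columns 215–337). The plate's leading edge is at row 67 (218–339), almost parallel to the face. The weight is off to the left at (187,86). I'll fit those lines to sub-pixel accuracy.

```bash
cat >> h.py <<'E'
def hline(im,c0,c1,r0,r1,sgn):
    g=cv2.GaussianBlur(cv2.cvtColor(im,cv2.COLOR_RGB2GRAY).astype(np.float32),(5,3),0)
    P=[]
    for c in range(c0,c1,2):
        d=np.clip(sgn*np.diff(g[r0:r1,c]),0,None);k=d.argmax();w=d[max(0,k-2):k+3];P.append((c,r0+.5+(np.arange(max(0,k-2),max(0,k-2)+len(w))*w).sum()/(w.sum()+1e-6)))
    P=np.array(P)
    for _ in range(4):
        f=np.polyfit(P[:,0],P[:,1],1);r=abs(np.polyval(f,P[:,0])-P[:,1]);P=P[r<=max(1.0,1.5*np.median(r))]
    return f,len(P),r.mean()
E
python3 - <<'E'
from h import *
im=cv2.imread('pics/w6.png')[:,:,::-1].copy()
g=cv2.cvtColor(im,cv2.COLOR_RGB2GRAY);print(g[0:75,235].tolist());print(g[0:75,320].tolist())
P,R,s=T()
tl=lambda X:R.inv().apply(X-P).round(1)
f,n,r=hline(im,228,332,55,75,1);print('panel',np.polyval(f,[219,339]),n,r)
for c in(219,339):print(tl(ray("wrist",(c,np.polyval(f,c)),P[2]+11)))
for nm,a in(('foot',(216,336,28,48)),('top',(195,355,2,18))):
  for sg in(1,-1):
    f,n,r=hline(im,*a,sg);z=30 if nm=='foot' else 105
    print(nm,sg,n,r,[(np.polyval(f,c).round(1),tl(ray("wrist",(c,np.polyval(f,c)),z)),ray("wrist",(c,np.polyval(f,c)),z).round(1)) for c in((215,337) if nm=='foot' else (189,363))])
E
```

```text
[118, 117, 117, 119, 117, 118, 120, 117, 101, 76, 42, 42, 41, 41, 40, 39, 41, 41, 40, 41, 42, 43, 40, 40, 40, 38, 41, 39, 39, 42, 43, 43, 38, 43, 40, 39, 40, 42, 39, 38, 39, 38, 38, 38, 39, 39, 45, 68, 77, 75, 75, 75, 78, 76, 75, 77, 76, 75, 77, 76, 76, 76, 77, 75, 76, 97, 158, 206, 205, 206, 205, 205, 205, 204, 205]
[113, 112, 113, 113, 112, 113, 112, 107, 89, 59, 39, 40, 37, 40, 40, 38, 40, 40, 42, 40, 40, 40, 40, 39, 40, 39, 38, 40, 41, 38, 40, 41, 42, 39, 41, 40, 41, 40, 40, 42, 40, 40, 41, 42, 42, 38, 39, 40, 40, 39, 39, 38, 45, 63, 76, 77, 77, 77, 76, 76, 77, 77, 78, 76, 74, 77, 120, 199, 201, 198, 197, 197, 196, 196, 194]
panel [65.68494139 66.27757104] 52 0.05170475998015188
[-101.5  -11.   -23.8]
[-101.3  -11.    25. ]
foot 1 31 3.3395969375807693 [(np.float64(43.8), array([-134.6,  126.8,  -50.6]), array([ 584.4, -156.2,   30. ])), (np.float64(29.1), array([-145.1,  126.8,   47.9]), array([ 606.6, -252.8,   30. ]))]
foot -1 26 0.40618383520601664 [(np.float64(38.7), array([-138.3,  126.8,  -50.3]), array([ 588.1, -156. ,   30. ])), (np.float64(38.3), array([-138.6,  126.8,   48.4]), array([ 600.1, -254. ,   30. ]))]
top 1 32 0.37363614812211937 [(np.float64(12.7), array([-136.6,   51.8,  -50.3]), array([ 586.4, -156.2,  105. ])), (np.float64(12.1), array([-136.9,   51.8,   48.8]), array([ 598.5, -254.6,  105. ]))]
top -1 80 0.043737345524028394 [(np.float64(9.0), array([-138.4,   51.8,  -50.2]), array([ 588.2, -156.2,  105. ])), (np.float64(8.3), array([-138.7,   51.8,   48.6]), array([ 600.3, -254.2,  105. ]))]
```

```bash
python3 -m creep '[{"delta_pos":[-8,5,-0.5],"rot":[0,-0.007,0],"jaw":40},{"delta_pos":[-8,10,0],"rot":[0,0,0],"jaw":40},{"delta_pos":[-8,15,0],"rot":[0,0,0],"jaw":40},{"delta_pos":[-8,20,0],"rot":[0,0,0],"jaw":40},{"delta_pos":[0,20,0],"rot":[0,0,0],"jaw":40},{"delta_pos":[0,20,0],"rot":[0,0,0],"jaw":40},{"delta_pos":[0,12,0],"rot":[0,0,0],"jaw":40},{"delta_pos":[0,8,0],"rot":[0,0,0],"jaw":40},{"delta_pos":[0,0,0],"rot":[0,0,0],"jaw":40},{"delta_pos":[0,0,0],"rot":[0,0,0],"jaw":40}]'
python3 - <<'E'
from h import *
P,R,s=T();print(P.round(1),R.as_matrix().round(4).tolist())
im=save("wrist","pics/w7.png");g=cv2.cvtColor(im,cv2.COLOR_RGB2GRAY);print(g[25:75:1,260].tolist())
K,Rc,t=cal("wrist")
for x in(-101.4,-106.5):print(proj("wrist",P+R.apply([x,-11,0])).round(1))
print('foot pred',proj("wrist",[594.2,-205.2,30]),'face at panel top z',proj("wrist",[594.2,-205.2,P[2]+11]))
E
```

```text
clock: 14.97
position: [488.4, -218.6, 46.4]
ee_rot: [0.045, -0.706, 0.706, -0.044]
contact_force: [0.2, 0.4, -0.9]
gripper_width: 48.2
[ 488.4 -218.6   46.4] [[-0.9921, -0.0007, 0.1251], [-0.1251, -0.0001, -0.9921], [0.0007, -1.0, 0.0]]
[78, 57, 56, 53, 55, 55, 54, 54, 53, 52, 52, 54, 52, 54, 54, 55, 54, 54, 52, 53, 53, 54, 52, 53, 54, 52, 52, 54, 52, 53, 54, 53, 56, 53, 53, 53, 52, 54, 54, 54, 60, 93, 138, 139, 136, 136, 135, 135, 134, 133]
[277.   67.2]
[277.   53.3]
foot pred [276.81797037  62.89507078] face at panel top z [276.86210611  52.91358101]
```

```bash
python3 -m creep '[{"delta_pos":[0,4,0],"rot":[0,0,0],"jaw":40},{"delta_pos":[0,4,0],"rot":[0,0,0],"jaw":40},{"delta_pos":[0,3,0],"rot":[0,0,0],"jaw":40},{"delta_pos":[0,2,0],"rot":[0,0,0],"jaw":40},{"delta_pos":[0,1,0],"rot":[0,0,0],"jaw":40},{"delta_pos":[0,1,0],"rot":[0,0,0],"jaw":40},{"delta_pos":[0,0.5,0],"rot":[0,0,0],"jaw":40},{"delta_pos":[0,0.5,0],"rot":[0,0,0],"jaw":40},{"delta_pos":[0,0,0],"rot":[0,0,0],"jaw":40},{"delta_pos":[0,0,0],"rot":[0,0,0],"jaw":40}]'
python3 -m creep '[{"delta_pos":[0,0.5,0],"rot":[0,0,0],"jaw":40},{"delta_pos":[0,0.5,0],"rot":[0,0,0],"jaw":40},{"delta_pos":[0,0,0],"rot":[0,0,0],"jaw":40},{"delta_pos":[0,0,0],"rot":[0,0,0],"jaw":40},{"delta_pos":[0,0,0],"rot":[0,0,0],"jaw":40},{"delta_pos":[0,0,0],"rot":[0,0,0],"jaw":40},{"delta_pos":[0,0,0],"rot":[0,0,0],"jaw":40},{"delta_pos":[0,0,0],"rot":[0,0,0],"jaw":40},{"delta_pos":[0,0,0],"rot":[0,0,0],"jaw":40},{"delta_pos":[0,0,0],"rot":[0,0,0],"jaw":40}]'
```

```text
clock: 15.85
position: [488.0, -218.7, 31.0]
ee_rot: [0.044, -0.706, 0.706, -0.044]
contact_force: [-0.3, 0.1, -0.1]
gripper_width: 47.6
clock: 16.68
position: [488.1, -218.8, 30.0]
ee_rot: [0.044, -0.706, 0.706, -0.044]
contact_force: [0.4, 0.2, -0.7]
gripper_width: 47.7
```

```bash
python3 -m creep '[{"delta_pos":[0,0.4,0],"rot":[0,0,0],"jaw":40},{"delta_pos":[0,0.4,0],"rot":[0,0,0],"jaw":40},{"delta_pos":[0,0.4,0],"rot":[0,0,0],"jaw":40},{"delta_pos":[0,0.4,0],"rot":[0,0,0],"jaw":40},{"delta_pos":[0,0,0],"rot":[0,0,0],"jaw":40},{"delta_pos":[0,0,0],"rot":[0,0,0],"jaw":40},{"delta_pos":[0,0,0],"rot":[0,0,0],"jaw":40},{"delta_pos":[0,0,0],"rot":[0,0,0],"jaw":40},{"delta_pos":[0,0,0],"rot":[0,0,0],"jaw":40},{"delta_pos":[0,0,0],"rot":[0,0,0],"jaw":40}]'
```

```text
clock: 17.52
position: [488.1, -218.8, 29.8]
ee_rot: [0.044, -0.706, 0.706, -0.044]
contact_force: [-3.1, 2.0, 9.9]
gripper_width: 47.9
```

```bash
python3 -m creep '[{"delta_pos":[0,-0.5,0],"rot":[0,0,0],"jaw":40},{"delta_pos":[0,-0.3,0],"rot":[0,0,0],"jaw":40},{"delta_pos":[0,0,0],"rot":[0,0,0],"jaw":48},{"delta_pos":[0,0,0],"rot":[0,0,0],"jaw":51},{"delta_pos":[0,0,0],"rot":[0,0,0],"jaw":54},{"delta_pos":[0,0,0],"rot":[0,0,0],"jaw":58},{"delta_pos":[0,0,0],"rot":[0,0,0],"jaw":60},{"delta_pos":[0,0,0],"rot":[0,0,0],"jaw":60},{"delta_pos":[0,-3,0],"rot":[0,0,0],"jaw":60},{"delta_pos":[0,-10,0],"rot":[0,0,0],"jaw":60}]'
python3 -m creep '[{"delta_pos":[0,-20,0],"rot":[0,0,0],"jaw":60},{"delta_pos":[0,-25,0],"rot":[0,0,0],"jaw":60},{"delta_pos":[8,-25,0],"rot":[0,0,0],"jaw":20},{"delta_pos":[10,-25,0],"rot":[0,0,0],"jaw":0},{"delta_pos":[10,-25,0],"rot":[0,0,0],"jaw":0},{"delta_pos":[12,0,0],"rot":[0,0,0],"jaw":0},{"delta_pos":[0,0,0],"rot":[0,0,0],"jaw":0},{"delta_pos":[0,0,0],"rot":[0,0,0],"jaw":0},{"delta_pos":[0,0,0],"rot":[0,0,0],"jaw":0},{"delta_pos":[0,0,0],"rot":[0,0,0],"jaw":0}]'
python3 - <<'E'
from h import *
P,R,s=T();print(P.round(1),s["contact_force"].round(1))
im=save("wrist","pics/w8.png")
for t in("panel_mid","angle"):
    for d in arm.masks_of("wrist",t)[:2]:
        c,_=cv2.findContours(d["pixels"].astype(np.uint8),0,1);c=max(c,key=cv2.contourArea);print(t,round(d["p"],2),cv2.approxPolyDP(c,3,True)[:,0].tolist())
E
```

```text
clock: 18.35
position: [486.8, -218.5, 41.2]
ee_rot: [-0.045, 0.706, -0.705, 0.043]
contact_force: [-0.0, -0.1, 0.3]
gripper_width: 59.8
clock: 19.18
position: [448.3, -223.6, 161.2]
ee_rot: [-0.045, 0.706, -0.706, 0.043]
contact_force: [0.3, -0.5, 0.2]
gripper_width: -0.1
[ 448.3 -223.6  161.2] [ 0.3 -0.5  0.2]
panel_mid 0.86 [[248, 33], [250, 177], [301, 180], [307, 34]]
angle 0.74 [[198, 2], [219, 28], [339, 30], [363, 0]]
angle 0.52 [[19, 0], [20, 13], [7, 17], [15, 107], [23, 120], [48, 122], [51, 105], [44, 26], [30, 17], [28, 0]]
```

View pics/w8.png

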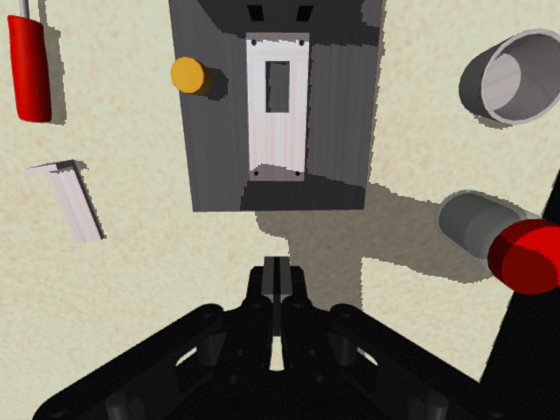

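The plate lies flat on the marking-out plate with its leading edge at row 33, a few mm short of the angle foot at row ~29, and it is close to centred. I'll measure the remaining gap.

```bash
cat >> h.py <<'E'
def meas(im,near=(180,252,300),far=(33,254,302),foot=29):
    P,R,s=T();tl=lambda X:R.inv().apply(X-P).round(2)
    for nm,(r,a,b),sg in(('near',near,-1),('far',far,1)):
        f,n,e=hline(im,a,b,r-6,r+7,sg)
        A,B=[ray("wrist",(c,np.polyval(f,c)),38) for c in(a,b)];print(nm,n,round(e,2),tl(A),tl(B),((A+B)/2).round(1),'yaw',np.degrees(np.arctan2(A[1]-B[1],A[0]-B[0])).round(2)-90)
    g=cv2.GaussianBlur(cv2.cvtColor(im,cv2.COLOR_RGB2GRAY).astype(np.float32),(5,5),0)
    for r in(60,150):
        d=np.diff(g[r]);l=235+d[235:262].argmax();q=295+d[295:325].argmin();A,B=[ray("wrist",(c+.5,r),38) for c in(l,q)];print('sides',l,q,tl(A),tl(B))
E
python3 - <<'E'
from h import *
im=cv2.imread('pics/w8.png')[:,:,::-1].copy();meas(im)
P,R,s=T();print('face (tool)',R.inv().apply(np.array([[588.2,-156.2,105],[600.3,-254.2,105]])-P).round(1))
g=cv2.cvtColor(im,cv2.COLOR_RGB2GRAY);print(g[0:45,275].tolist());print(g[0:45,310].tolist())
print([proj("wrist",X).round(1).tolist() for X in([588.2,-156.2,30],[600.3,-254.2,30],[588.2,-156.2,105],[600.3,-254.2,105])])
E
```

```text
near 24 0.04 [-21.92 123.26 -23.16] [-21.69 123.24  21.38] [ 469.7 -220.    38. ] yaw 6.859999999999999
far 22 0.03 [-142.3   123.06  -18.37] [-142.17  123.04   19.68] [ 589.3 -206.5   38. ] yaw 6.959999999999994
sides 246 307 [-122.33  123.09  -24.97] [-122.35  123.07   24.75]
sides 248 304 [-49.83 123.21 -25.55] [-49.87 123.19  24.64]
face (tool) [[-147.3   56.1  -49.5]
 [-147.1   56.    49.3]]
[42, 41, 41, 43, 43, 42, 43, 42, 40, 42, 42, 42, 40, 41, 41, 44, 40, 41, 43, 40, 40, 43, 42, 39, 41, 40, 41, 43, 42, 42, 43, 46, 75, 113, 114, 112, 112, 110, 110, 115, 117, 144, 208, 210, 210]
[41, 44, 42, 40, 41, 26, 12, 5, 5, 11, 6, 4, 13, 16, 19, 24, 34, 42, 42, 43, 42, 42, 42, 43, 43, 41, 44, 40, 42, 39, 43, 39, 39, 42, 42, 42, 42, 43, 40, 40, 39, 41, 39, 41, 40]
[[216.4, 27.2], [337.9, 27.5], [190.8, -6.8], [363.6, -6.3]]
```

```bash
python3 -m creep '[{"delta_pos":[-3,20,-0.8],"rot":[0,0,0],"jaw":0},{"delta_pos":[0,30,0],"rot":[0,0,0],"jaw":0},{"delta_pos":[0,30,0],"rot":[0,0,0],"jaw":0},{"delta_pos":[0,25,0],"rot":[0,0,0],"jaw":0},{"delta_pos":[0,15,0],"rot":[0,0,0],"jaw":0},{"delta_pos":[0,5,0],"rot":[0,0,0],"jaw":0},{"delta_pos":[0,3,0],"rot":[0,0,0],"jaw":0},{"delta_pos":[0,0,0],"rot":[0,0,0],"jaw":0},{"delta_pos":[0,0,0],"rot":[0,0,0],"jaw":0},{"delta_pos":[0,0,0],"rot":[0,0,0],"jaw":0}]'
python3 - <<'E'
from h import *
P,R,s=T();print(P.round(1),s["contact_force"].round(2),'near end in tool',R.inv().apply(np.array([469.7,-220,34])-P).round(1))
E
```

```text
clock: 20.17
position: [452.1, -222.7, 35.3]
ee_rot: [0.043, -0.705, 0.706, -0.045]
contact_force: [-0.3, 0.1, 0.0]
gripper_width: -0.1
[ 452.1 -222.7   35.3] [-0.27  0.06  0.03] near end in tool [-17.8   1.3  -0.5]
```

```bash
python3 -m creep '[{"delta_pos":[-1,1.5,0],"rot":[0,0,0],"jaw":0},{"delta_pos":[-1,0,0],"rot":[0,0,0],"jaw":0},{"delta_pos":[-1,0,0],"rot":[0,0,0],"jaw":0},{"delta_pos":[-1,0,0],"rot":[0,0,0],"jaw":0},{"delta_pos":[-1,0,0],"rot":[0,0,0],"jaw":0},{"delta_pos":[-1,0,0],"rot":[0,0,0],"jaw":0},{"delta_pos":[-1,0,0],"rot":[0,0,0],"jaw":0},{"delta_pos":[-1,0,0],"rot":[0,0,0],"jaw":0},{"delta_pos":[-0.5,0,0],"rot":[0,0,0],"jaw":0},{"delta_pos":[0,0,0],"rot":[0,0,0],"jaw":0}]'
python3 - <<'E'
from h import *
P,R,s=T();print(P.round(1))
im=save("wrist","pics/w9.png")
print([proj("wrist",P).round(1), proj("wrist",[469.7,-220,38]).round(1),proj("wrist",[589.3,-206.5,38]).round(1),proj("wrist",[594.2,-205.2,38]).round(1)])
g=cv2.cvtColor(im,cv2.COLOR_RGB2GRAY);print(g[195:270,275].tolist());print(g[195:270,240].tolist())
E
```

```text
clock: 21.0
position: [459.2, -221.5, 32.5]
ee_rot: [-0.044, 0.706, -0.706, 0.044]
contact_force: [-1.4, -0.1, 0.1]
gripper_width: -0.0
[ 459.2 -221.5   32.5]
[array([277. , 270.5]), array([276.8, 258.3]), array([280.9, -15.6]), array([279.2, -31.2])]
[235, 235, 234, 234, 235, 234, 235, 235, 235, 234, 235, 235, 235, 235, 235, 236, 228, 144, 134, 135, 135, 134, 137, 136, 135, 136, 134, 137, 137, 137, 137, 137, 137, 137, 136, 138, 137, 137, 137, 138, 137, 138, 137, 138, 138, 137, 137, 138, 138, 139, 139, 138, 139, 138, 139, 138, 140, 139, 140, 140, 140, 141, 129, 55, 13, 8, 16, 7, 13, 11, 11, 12, 11, 18, 13]
[232, 232, 231, 231, 232, 233, 234, 224, 138, 125, 129, 128, 128, 128, 129, 128, 128, 127, 128, 127, 128, 129, 128, 128, 128, 127, 128, 128, 126, 130, 128, 129, 128, 127, 128, 127, 129, 129, 130, 130, 128, 127, 129, 128, 129, 129, 118, 54, 21, 21, 20, 17, 21, 25, 65, 124, 130, 129, 128, 129, 130, 130, 120, 59, 50, 50, 49, 50, 49, 50, 51, 50, 49, 51, 50]
```

```bash
python3 -m creep '[{"delta_pos":[-0.5,0,0],"rot":[0,0,0],"jaw":0},{"delta_pos":[-0.5,0,0],"rot":[0,0,0],"jaw":0},{"delta_pos":[-0.5,0,0],"rot":[0,0,0],"jaw":0},{"delta_pos":[-0.5,0,0],"rot":[0,0,0],"jaw":0},{"delta_pos":[-0.5,0,0],"rot":[0,0,0],"jaw":0},{"delta_pos":[-0.5,0,0],"rot":[0,0,0],"jaw":0},{"delta_pos":[0,0,0],"rot":[0,0,0],"jaw":0},{"delta_pos":[0,0,0],"rot":[0,0,0],"jaw":0},{"delta_pos":[0,0,0],"rot":[0,0,0],"jaw":0},{"delta_pos":[0,0,0],"rot":[0,0,0],"jaw":0}]'
python3 - <<'E'
from h import *
P,R,s=T();print(P.round(2));F=[]
for i in range(4):
    im=arm.get_image("wrist");F.append(arm.read_state()["contact_force"])
print(np.mean(F,0).round(2),np.std(F,0).round(2))
f,n,e=hline(im,232,250,245,270,-1);y=np.polyval(f,241);print(y,n,e,R.inv().apply(ray("wrist",(241,y),38)-P),ray("wrist",(276,y),38))
E
```

```text
clock: 21.88
position: [462.0, -221.2, 32.5]
ee_rot: [-0.044, 0.706, -0.706, 0.044]
contact_force: [-2.9, -1.0, 1.0]
gripper_width: 0.1
[ 461.98 -221.16   32.53]
[-3.32 -0.86  1.36] [0.61 0.04 0.32]
257.6720814610748 9 0.008013915166196107 [-10.96808904  -5.47353841 -19.00620568] [ 472.82803779 -219.20029007   38.        ]
```

```bash
cat >> h.py <<'E'
def angshift(tag):
    for n,(r0,r1,c0,c1) in(("scene",(262,316,244,282)),("side",(246,290,310,354))):
        a=cv2.imread(f'pics/{n}0.png',0).astype(np.float32);b=cv2.cvtColor(save(n,f'pics/{n}{tag}.png'),cv2.COLOR_RGB2GRAY).astype(np.float32)
        a,b=a[r0:r1,c0:c1],b[r0:r1,c0:c1]
        W=np.eye(2,3,dtype=np.float32);cc,W=cv2.findTransformECC(a,b,W,cv2.MOTION_EUCLIDEAN,(3,100,1e-5),None,3)
        print(n,'diff',abs(a-b).mean().round(1),'cc',round(cc,3),'centre shift',(W@[(c1-c0)/2,(r1-r0)/2,1]-[(c1-c0)/2,(r1-r0)/2]).round(2),'rot',np.degrees(np.arctan2(W[1,0],W[0,0])).round(2))
E
python3 - <<'E'
from h import *
angshift('A')
p=np.array([600,-205,60.]);
for n in("scene","side"):print((proj(n,p+[1,0.12,0])-proj(n,p)).round(2))
E
```

```text
scene diff 10.0 cc 0.998 centre shift [ 0.01 -0.01] rot 0.01
side diff 12.5 cc 0.873 centre shift [ 0.59 -0.57] rot -0.41
[0.41 0.13]
[ 0.35 -0.21]
```

```bash
python3 -m creep '[{"delta_pos":[-0.4,0,0],"rot":[0,0,0],"jaw":0},{"delta_pos":[-0.4,0,0],"rot":[0,0,0],"jaw":0},{"delta_pos":[-0.4,0,0],"rot":[0,0,0],"jaw":0},{"delta_pos":[0,0,0],"rot":[0,0,0],"jaw":0},{"delta_pos":[0,0,0],"rot":[0,0,0],"jaw":0},{"delta_pos":[0,0,0],"rot":[0,0,0],"jaw":0},{"delta_pos":[0,0,0],"rot":[0,0,0],"jaw":0},{"delta_pos":[0,0,0],"rot":[0,0,0],"jaw":0},{"delta_pos":[0,0,0],"rot":[0,0,0],"jaw":0},{"delta_pos":[0,0,0],"rot":[0,0,0],"jaw":0}]'
cat >> h.py <<'E'
def chk(tag):
    P,R,s=T();F=[]
    for i in range(4):
        im=arm.get_image("wrist");F.append(arm.read_state()["contact_force"])
    f,n,e=hline(im,232,250,245,270,-1);y=np.polyval(f,241)
    print(P.round(2),'F',np.mean(F,0).round(2),'near end',ray("wrist",(276,y),38).round(2),round(y,2));angshift(tag)
E
python3 -c "
from h import *
chk('B')"
```

```text
clock: 23.02
position: [462.1, -221.1, 32.5]
ee_rot: [-0.045, 0.706, -0.706, 0.043]
contact_force: [-6.4, -2.6, 5.1]
gripper_width: 0.4
[ 462.09 -221.06   32.48] F [-5.51 -2.4   3.92] near end [ 472.8  -219.15   38.  ] 257.91
scene diff 10.1 cc 0.998 centre shift [0.01 0.  ] rot 0.01
side diff 12.4 cc 0.873 centre shift [ 0.58 -0.58] rot -0.4
```

```bash
python3 -m creep '[{"delta_pos":[2,0,0],"rot":[0,0,0],"jaw":0},{"delta_pos":[3,0,0],"rot":[0,0,0],"jaw":0},{"delta_pos":[3,-20,0],"rot":[0,0,0],"jaw":0},{"delta_pos":[0,-30,0],"rot":[0,0,0],"jaw":0},{"delta_pos":[0,-30,0],"rot":[0,0,0],"jaw":0},{"delta_pos":[-12,-20,0],"rot":[0,0,0],"jaw":0},{"delta_pos":[-20,0,0],"rot":[0,0,0],"jaw":0},{"delta_pos":[-18,0,0],"rot":[0,0,0],"jaw":0},{"delta_pos":[0,0,0],"rot":[0,0,0],"jaw":0},{"delta_pos":[0,0,0],"rot":[0,0,0],"jaw":0}]'
python3 - <<'E'
from h import *
angshift('C')
P,R,s=T();print(P.round(1),s["contact_force"].round(2))
im=save("wrist","pics/w10.png");pr=lambda X:proj("wrist",X).round(1)
print('pred far edge',pr([592,-206.2,38]),'foot',pr([594.2,-205.2,30]),'face@38',pr([594.2,-205.2,38]),'top',pr([594.2,-205.2,105]))
g=cv2.cvtColor(im,cv2.COLOR_RGB2GRAY)
for c in(255,277,300):print(g[60:150,c].tolist())
cv2.imwrite('pics/c10.png',cv2.resize(im[20:220,180:380,::-1],(600,600),interpolation=cv2.INTER_CUBIC))
E
```

```text
clock: 24.15
position: [506.9, -215.4, 132.7]
ee_rot: [0.043, -0.706, 0.706, -0.045]
contact_force: [-0.8, -0.0, 0.6]
gripper_width: 0.2
scene diff 10.0 cc 0.998 centre shift [ 0.01 -0.01] rot 0.03
side diff 11.7 cc 0.875 centre shift [ 0.6  -0.57] rot -0.37
[ 505.2 -215.6  132.3] [-0.87 -0.07  0.55]
pred far edge [279.  104.9] foot [278.  101.8] face@38 [278.1 101.6] top [278.6  99. ]
[46, 47, 42, 24, 15, 23, 14, 18, 19, 23, 38, 60, 67, 68, 69, 69, 69, 69, 69, 77, 106, 128, 136, 135, 134, 135, 134, 134, 134, 134, 136, 134, 135, 135, 136, 137, 137, 134, 134, 133, 134, 130, 115, 81, 42, 81, 120, 123, 120, 117, 118, 114, 80, 37, 27, 28, 54, 139, 231, 230, 227, 225, 223, 223, 221, 221, 221, 222, 225, 224, 222, 221, 224, 226, 227, 226, 226, 226, 226, 225, 224, 226, 225, 226, 225, 225, 225, 225, 225, 226]
[132, 132, 134, 132, 129, 132, 132, 132, 132, 131, 133, 133, 133, 133, 131, 133, 131, 132, 134, 127, 106, 120, 132, 132, 133, 131, 131, 132, 132, 131, 131, 132, 130, 130, 133, 131, 133, 132, 131, 133, 131, 133, 120, 92, 59, 95, 120, 121, 120, 119, 120, 121, 124, 125, 121, 121, 123, 123, 156, 227, 227, 223, 222, 220, 221, 220, 220, 221, 222, 224, 222, 214, 168, 73, 61, 84, 87, 87, 85, 87, 86, 88, 87, 87, 88, 86, 88, 85, 87, 86]
[41, 39, 38, 40, 38, 38, 39, 41, 34, 37, 55, 97, 131, 130, 131, 131, 129, 130, 129, 123, 97, 116, 132, 130, 130, 131, 131, 131, 131, 131, 129, 130, 130, 130, 129, 129, 129, 131, 130, 130, 131, 129, 122, 98, 42, 68, 121, 120, 120, 119, 120, 125, 125, 113, 92, 96, 144, 215, 229, 225, 224, 222, 220, 218, 219, 217, 218, 219, 222, 222, 220, 217, 221, 224, 224, 224, 224, 223, 222, 222, 224, 223, 224, 224, 223, 223, 223, 223, 223, 223]
```

View pics/c10.png

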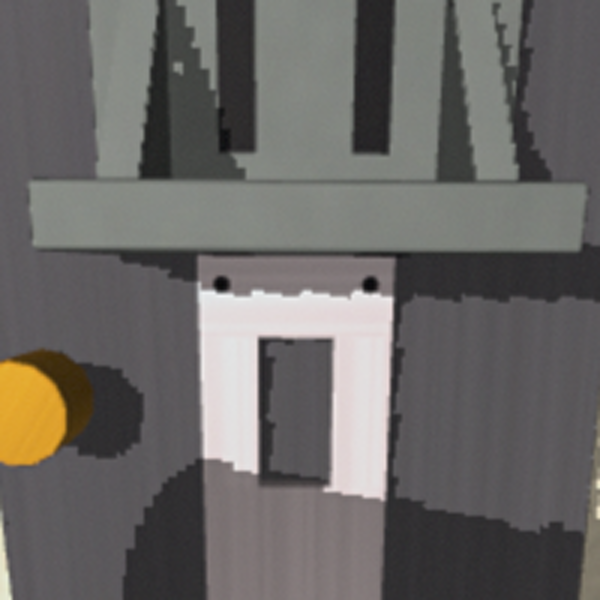

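```bash
python3 - <<'E'
from h import *
im=cv2.imread('pics/w10.png')[:,:,::-1].copy()
P,R,s=T()
for nm,a,sg,z in(('face top',(200,365,97,105),-1,105),('panel edge',(250,308,102,110),1,38)):
    f,n,e=hline(im,*a,sg);A,B=[ray("wrist",(c,np.polyval(f,c)),z) for c in a[:2]];print(nm,n,round(e,2),A.round(1),B.round(1),'deg',np.degrees(np.arctan((B-A)[0]/(A-B)[1])).round(2),'x tool',R.inv().apply((A+B)/2-P)[0].round(2))
print(arm.job_done())
E
```

```text
face top 83 0.1 [ 587.3 -162.9  105. ] [ 598.  -252.2  105. ] deg 6.83 x tool -88.11
panel edge 29 0.06 [ 589.  -184.3   38. ] [ 594.4 -228.2   38. ] deg 7.01 x tool -87.25
the job is handed in; nothing more can be done
None
```

The cover plate is out of the jig and lying flat on the marking-out plate, with its window end against the front face of the angle plate. I let go and handed the job in at about 24 s of the 64 s.

- **Lever:** I pressed the thumb roll down until it stopped moving, at about 17 N. Raising the plate's end slid it about 7 mm toward the lever, so I moved the grip to suit.
- **Placing:** I set the plate down about 5 mm short of the face, released it, and nudged it forward with closed fingers until it stopped. The last push rose to about 5.5–6.4 N, more than I had aimed for.
- **Angle plate:** The scene camera showed no movement (0.01 px) from start to end. The side camera gave about 0.6 px, but with a poor match. I think that came from the arm and its shadow in the way.
- **Contact and squareness:** The last wrist picture puts the plate's edge within 1 mm of the face. That is within calibration error, and the blocked push also points to contact. The angle between edge and face is about 0.2°.
- **Position on the face:** The plate is within about 1 mm of the middle.
- **Disagreement:** An earlier estimate of the face position was about 2 mm farther back than the final one. I trusted the final close view and the stop.

I did not check every bystander at the end. The weight was upright beside the plate in the last view, and I noticed no contact with any of the others.

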